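# Swap the two battery modules between charger and tester

## Task

The blue battery module has finished charging and the orange one has finished its test: make the two change places, so that the blue one stands in the white tester dock and the orange one in the black charging dock. Each must stand upright and fully down on the dock's floor, lined up with its guides (either way round); set them down without dropping them or tipping them over, and leave the other things on the bench where they are.

Things in the scene. Friction and masses are not known exactly. Their poses are not given: they have to be found in the camera images.
- blue_module_center (a point): two-cell battery module, a brick with a blue sleeve and black end caps, 56 mm (its x) by 30 mm (its y) by 76 mm tall, 0.2 to 0.3 kg, standing upright; this point is its centre, 38 mm above its underside, z up. Same either way round about z. It can be gripped across the 30 mm or the 56 mm
- orange_module_center (a point): two-cell battery module, a brick with an orange sleeve and black end caps, 56 mm (its x) by 30 mm (its y) by 76 mm tall, 0.2 to 0.3 kg, standing upright; this point is its centre, 38 mm above its underside, z up. Same either way round about z. It can be gripped across the 30 mm or the 56 mm
- charger_seat (a point): black charging dock with grey trim: centre of its floor, where the module stands, 12 mm above the bench; x along the seated module's 56 mm side, z up. Guide walls 10 mm thick at +x and -x reach the module's top, with 5 mm play on each side, flared at the top; at +y and -y only 10 mm high lips, 5 mm play. So a seated module can be gripped only across its 30 mm
- tester_seat (a point): white tester dock with red trim: centre of its floor, where the module stands, 12 mm above the bench; x along the seated module's 56 mm side, z up. Guide walls 10 mm thick at +y and -y reach the module's top, with 5 mm play on each side, flared at the top; at +x and -x only 10 mm high lips, 5 mm play. So a seated module can be gripped only across its 56 mm
- charger: the black charging dock, fixed to the bench; base plate 112 mm (x) by 84 mm (y), 12 mm thick, 88 mm high over its guide walls; origin under its centre, at bench height. The guide walls are 36 mm wide. The docks stand left and right, 30 cm or more apart, either one on either side
- tester: the white tester dock, fixed to the bench; base plate 104 mm (x) by 92 mm (y), 12 mm thick, 88 mm high over its guide walls; origin under its centre, at bench height. The guide walls are 50 mm wide. The docks stand left and right, 30 cm or more apart, either one on either side
- free_area (a point): a point on the bench top, unmarked, in the middle of the empty area between the two docks, 180 mm (x) by 160 mm (y), where modules can be put down for the moment
- meter: bystander: orange and black multimeter on its back, 158 by 80 by 46 mm, behind the free area; origin under its centre
- spool: bystander: blue solder spool, 56 mm across, 38 mm high; origin under its centre
- tape: bystander: grey-white roll of tape lying flat, 130 mm across, 25 mm high; origin under its centre
- cup: bystander: open white parts cup, 68 mm across, 42 mm high; origin under its centre
- tin: bystander: yellow-lidded tin, 51 mm across, 21 mm high, behind on the right; origin under its centre
- cutters: bystander: red-handled cutters lying flat, 141 by 50 by 11 mm, to the right of the right-hand dock; origin under its centre
- pen: bystander: blue and white marker lying flat, 130 by 16 by 18 mm, to the left of the left-hand dock; origin under its centre
Not all that is in view belongs to the job. Leave any pink look-alike of the part that bears blue_module_center alone.

How it is judged:
By the outcome, as a careful person would: the job done as asked, in the order asked, and still so for the second after the job is handed in, with the robot touching nothing.
It also fails if it takes over 72 s, if anything falls off the work surface, if the arm or the gripper's body presses on something with over 40 N, if the wrist force passes 120 N, or if a joint passes its speed limit or range.

## Robot

A 6-joint arm with a two-finger parallel gripper is mounted at the origin on a cart in front of the work surface, level with it; the furniture and walls round the work are solid. World frame = base frame: x ahead of the robot, y to its left, z up, the work surface at z = 0. Lengths are in m, angles in rad, forces in N, time in s.
With the tool pointing down it reaches from about 0.25 to 0.725 m from the base axis. Payload 9.7 kg.
Tool frame: the origin (TCP) lies at the very end of the fingers, on their centre line; the grasp point (between the pads) lies 19 mm behind it; z points along the fingers, y is the line along which they close (so a half turn about z gives the same grasp; the last joint's range is limited). The gripper opens to 85 mm and grips with 20 to 120 N. Pads are 22 mm wide; open, the fingers measure 114 mm over their backs; the gripper's body (76 mm by 85 mm) begins 54 mm behind the grasp point. The pads swing forward as they close: fully open they stand 13 mm farther back than shut.
Start: joints at [0, 0.087, 0.176, 1.66, 0, 1.571], TCP at [0.55, -0, 0.231] pointing down, gripper open.
Joint ranges: [-3.13, 3.13], [-0.85, 1.81], [-1.15, 1.24], [-2.2, 2.28], [-1.44, 1.52], [-3.14, 3.14]. Speed limits (rad/s): [2.22, 2.22, 2.57, 3.14, 3.14, 3.14].

## Interface

Orientations are given as a rotation vector (axis times angle).
In Python, from plant import get_state, read_camera, camera_params, hand_in, masks_of gives the robot as it stands. The module is installed in compiled form; this text tells all that it offers.
- The arm moves only by the tool play_rows, never from a script. Its argument "steps" is a list of rows, each a list of 7 numbers: the shift along the tool's x, y, z normalised to -1 to 1, where 1 is 0.025 m, then the turn, a rotation vector about the tool's x, y, z normalised to -1 to 1, where 1 is pi rad, then the opening, from 0 (shut) to 1 (fully open). A call has 1 to 5 rows; each row shifts and turns the commanded pose from where the row before left it, along the tool's axes as they then stand; what a row does not reach is not made up. A row lasts 1/12 s, in which the tool goes at most 41.7 mm and 7.16 degrees, less where a joint would pass 70% of its speed; a pose out of reach is approached as far as the arm can. A call with a number of a shift or a turn outside -1 to 1 is refused whole. A call with a gripper value outside its range is refused whole. The fingers move at their own pace and stop on an object; "grip_force" is the grip in N (left out, the last holds). Time passes only in rows, so rows that do not move let the fingers close. It gives the time, the measured TCP pose, the force, the opening and the grip force at its end, in the units of the state.
- get_state(): the state, without advancing time (a new reading comes with each control period).
- read_camera(name): name is "scene" or "side" or "wrist"; returns the picture (400x640x3 uint8, red, green, blue); there is no depth.
- camera_params(name): a dict with "fx", "fy", "cx", "cy" (pixels), "position" and "orientation" of the camera in the world. Camera axes: x right, y down, z forward; pixel columns grow to the right and rows downward; lengths in m; the calibration is good to about 2 mm. A picture is of the moment at which its call begins: read the wrist's pose just before it. camera_params takes no time and is no camera call; for the wrist camera it gives the pose at the moment of the call.
- hand_in(): hands the job in; it is judged then, once.
Trained networks look in the newest picture that a camera, given by its name, has taken for a name from the list of things; names that differ only in an ending like _2 or _b are one class to them, and where a whole thing is asked for, a point or a joint stands for the part that bears it (a point fixed in the world has none). Each returns a list of dicts, best first, with "score" (0 to 1); they miss things now and then, are a little off and sometimes report something else, mostly with a low value. They report only what shows in the picture. A call takes as long as a camera call. They do not tell look-alikes from the thing itself.
- masks_of(thing, camera): "region" (400x640 bool, what is visible of it) and "box" ([left, top, right, bottom] in pixels, round what is visible of it).
The state is a dict: "clock": time; "q": joint angles; "dq": joint speeds; "tau": joint torques, N m; "position": TCP position; "tcp_rot": TCP orientation; "force": force on the tool from outside, world axes, zero at the start; "ft_torque": the same for the moment, N m; "opening": finger opening in m; "grip_force": force on a finger pad.
Only numpy, scipy, OpenCV 4.12 (cv2) and the standard library are available. Lean on these libraries where they do the work, as an engineer would, in place of code of your own. Each camera call takes 0.05 s, during which the arm holds its last target. There are 200 camera calls.

## Working session

There is one attempt and no reset: what is moved stays moved. The work goes in short steps, Python scripts to look and compute and a tool call to move; the robot and the scene stay as the last step left them, time stands still between calls to the robot, and variables do not carry over. Pictures are saved under pics/ and viewed, at most 11 in all, crops included, and the job is handed in when it is done.

Besides the shell and the picture viewer there is one more tool, called after "Call:" by a JSON object that holds its "fn" and its "kwargs", one argument or row to a line. play_rows: Moves the arm, as the interface text tells. Its arguments: {"type":"object","properties":{"steps":{"type":"array","items":{"type":"array","items":{"type":"number"}}},"grip_force":{"type":"number"}},"required":["steps"]}

```bash
mkdir -p pics; ls; python3 - <<'E'
from plant import *
import cv2,numpy as np
s=get_state();print({k:np.round(v,3) for k,v in s.items()})
ims=[]
for c in ["scene","side"]:
    im=read_camera(c);cv2.imwrite(f"pics/{c}0.png",im[:,:,::-1])
    p=camera_params(c);print(c,{k:np.round(v,3) for k,v in p.items()})
    for t in ["blue_module_center","orange_module_center","charger","tester","meter","spool","cup","tape","tin"]:
        for r in masks_of(t,c)[:3]:print(t,round(r["score"],2),r["box"],r["region"].sum())
E
```

```text
pics
{'clock': np.float64(0.0), 'q': array([-0.   ,  0.087,  0.175,  1.66 , -0.   ,  1.571]), 'dq': array([ 0.002,  0.002, -0.001, -0.002,  0.001, -0.001]), 'tau': array([ 1.0000e-03, -5.2039e+01,  4.6480e+01,  1.6000e-02,  0.0000e+00,
       -0.0000e+00]), 'position': array([ 0.55 , -0.   ,  0.231]), 'tcp_rot': array([-2.221e+00, -2.221e+00,  1.000e-03]), 'force': array([-0.023, -0.21 ,  0.79 ]), 'ft_torque': array([ 0.006, -0.016, -0.019]), 'grip_force': np.float64(0.0), 'opening': np.float64(0.085)}
scene {'fx': np.float64(397.644), 'fy': np.float64(397.644), 'cx': np.float64(321.493), 'cy': np.float64(196.252), 'position': array([ 0.15 , -0.644,  0.952]), 'orientation': array([-2.362,  0.67 , -0.27 ])}
blue_module_center 0.92 [258.8, 145.0, 279.0, 171.4] 373
blue_module_center 0.58 [273.2, 173.2, 290.3, 204.3] 401
orange_module_center 0.96 [323.4, 232.6, 347.2, 264.9] 389
orange_module_center 0.61 [252.2, 141.6, 289.4, 181.4] 611
charger 0.81 [251.9, 142.6, 288.9, 183.1] 547
tester 0.97 [310.4, 232.1, 358.2, 280.0] 940
meter 0.73 [322.4, 171.9, 365.4, 216.7] 1107
spool 0.8 [311.0
[... 272 characters left out ...]
'orientation': array([-0.729,  2.382, -1.347])}
blue_module_center 0.86 [269.8, 236.9, 290.1, 268.2] 422
blue_module_center 0.69 [296.7, 222.7, 319.7, 249.7] 439
blue_module_center 0.47 [348.7, 179.2, 363.0, 204.6] 128
orange_module_center 0.68 [349.2, 181.0, 363.7, 201.0] 133
orange_module_center 0.68 [257.8, 231.3, 303.8, 277.4] 799
orange_module_center 0.63 [234.4, 275.5, 267.1, 296.7] 277
charger 0.88 [256.8, 230.7, 305.0, 279.8] 863
tester 0.61 [338.1, 176.6, 371.2, 217.1] 613
meter 0.72 [263.4, 197.3, 309.3, 227.5] 856
spool 0.58 [248.5, 222.2, 267.9, 241.2] 295
cup 0.87 [216.1, 239.8, 243.7, 263.7] 443
tape 0.72 [301.4, 174.5, 337.1, 202.6] 643
tin 0.42 [342.2, 176.7, 354.6, 182.1] 87
```

View pics/scene0.png

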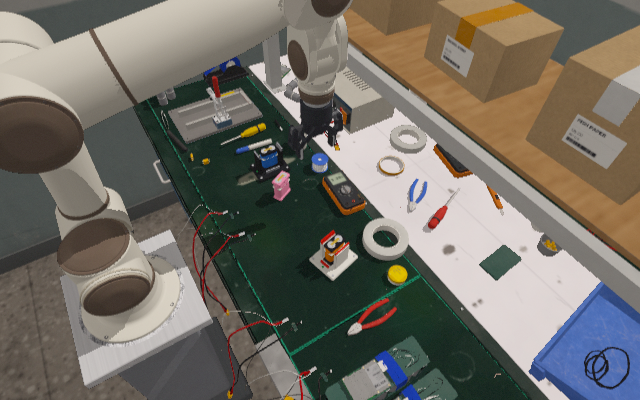

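View pics/side0.png

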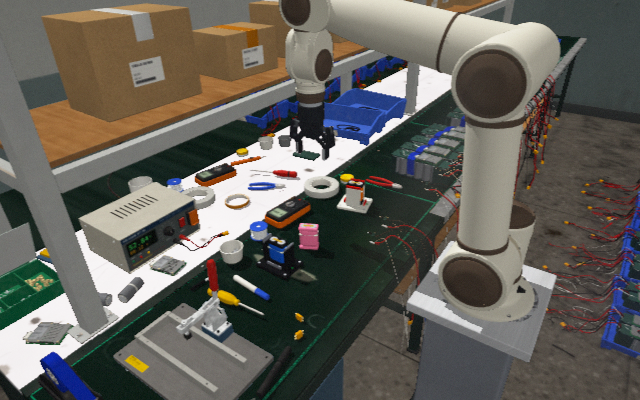

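The scene view shows the blue module in the black dock at (269,158), the pink decoy at (281,188) and the orange module in the white dock at (335,247). The side view shows them at (280,252), (308,236) and (356,192).

```bash
cat > h.py <<'E'
from plant import *
import cv2,numpy as np
from scipy.spatial.transform import Rotation as R
def PM(p):
    r=R.from_rotvec(p["orientation"]).as_matrix();K=np.array([[p["fx"],0,p["cx"]],[0,p["fy"],p["cy"]],[0,0,1]])
    return K@np.c_[r.T,-r.T@np.array(p["position"])]
def tri(a,pa,b,pb):
    X=cv2.triangulatePoints(PM(pa),PM(pb),np.array(a,float).reshape(2,1),np.array(b,float).reshape(2,1));return (X[:3]/X[3]).ravel()
def onplane(uv,p,z):
    r=R.from_rotvec(p["orientation"]).as_matrix();d=r@np.array([(uv[0]-p["cx"])/p["fx"],(uv[1]-p["cy"])/p["fy"],1])
    c=np.array(p["position"]);return c+d*(z-c[2])/d[2]
def proj(X,p):
    x=PM(p)@np.r_[X,1];return x[:2]/x[2]
E
python3 - <<'E'
from h import *
a,b=camera_params("scene"),camera_params("side")
c=lambda x:((x[0]+x[2])/2,(x[1]+x[3])/2)
for n,s,t,z in [("blue",[258.8,145,279,171.4],[269.8,236.9,290.1,268.2],.05),("pink",[273.2,173.2,290.3,204.3],[296.7,222.7,319.7,249.7],.038),
 ("orange",[323.4,232.6,347.2,264.9],[348.7,179.2,363,204.6],.05),("charger",[251.9,142.6,288.9,183.1],[256.8,230.7,305,279.8],.04),("tester",[310.4,232.1,358.2,280],[338.1,176.6,371.2,217.1],.04),("meter",[322,172,365,217],[263,197,309,227.5],.023),("spool",[311,152,330.6,174],[248.5,222,268,241],.02)]:
    print(n,np.round(tri(c(s),a,c(t),b),3),np.round(onplane(c(s),a,z),3),np.round(onplane(c(t),b,z),3))
w=camera_params("wrist");s=get_state();print(w,s["position"])
r=R.from_rotvec(s["tcp_rot"]);print("cam in tool",r.inv().apply(w["position"]-np.array(s["position"])),(r.inv()*R.from_rotvec(w["orientation"])).as_matrix().round(3));print(r.as_matrix().round(3))
E
```

```text
blue [0.509 0.225 0.045] [0.511 0.222 0.05 ] [0.501 0.23  0.05 ]
pink [0.494 0.103 0.03 ] [0.488 0.095 0.038] [0.491 0.111 0.038]
orange [ 0.501 -0.179  0.05 ] [ 0.504 -0.178  0.05 ] [ 0.497 -0.177  0.05 ]
charger [0.511 0.218 0.03 ] [0.509 0.21  0.04 ] [0.5   0.229 0.04 ]
tester [ 0.502 -0.182  0.025] [ 0.493 -0.191  0.04 ] [ 0.492 -0.161  0.04 ]
meter [0.66  0.003 0.004] [ 0.645 -0.012  0.023] [0.645 0.024 0.023]
spool [0.661 0.148 0.013] [0.659 0.143 0.02 ] [0.651 0.156 0.02 ]
{'fx': 314.14347481388825, 'fy': 314.14347481388825, 'cx': 319.1452573212723, 'cy': 201.01006380527946, 'position': array([0.54848549, 0.0800953 , 0.37455323]), 'orientation': array([2.82681477e+00, 1.81466305e-04, 1.27802603e-03])} [5.49998868e-01 2.10064336e-05 2.31308006e-01]
cam in tool [ 0.08007573 -0.00150317 -0.14324452] [[ 0.    -0.951 -0.31 ]
 [ 1.    -0.     0.001]
 [-0.001 -0.31   0.951]]
[[-0.  1.  0.]
 [ 1.  0.  0.]
 [ 0.  0. -1.]]
```

```bash
python3 - <<'E'
from h import *
im=read_camera("wrist");cv2.imwrite("pics/w0.png",im[:,:,::-1])
for t in ["orange_module_center","tester","blue_module_center","charger"]:
    for r in masks_of(t,"wrist")[:3]:print(t,round(r["score"],2),r["box"])
E
```

```text
orange_module_center 0.79 [247.2, 285.4, 305.6, 352.9]
orange_module_center 0.72 [236.4, 261.5, 327.7, 363.8]
tester 0.88 [238.1, 259.6, 325.8, 362.8]
blue_module_center 0.88 [221.8, 30.1, 295.7, 96.9]
```

View pics/w0.png

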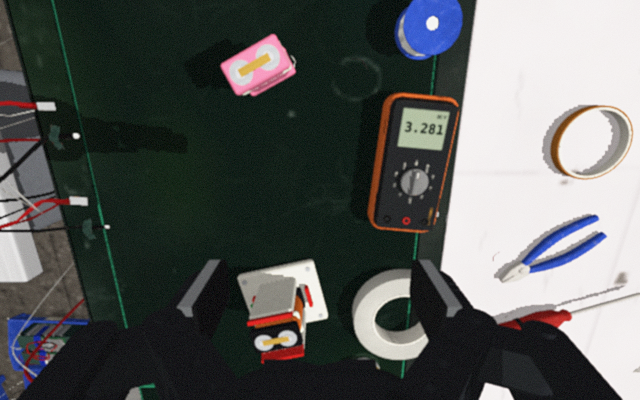

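The wrist view shows the pink decoy at (258,65), the tester at (281,310) turned about 10°, and the meter at (415,165). I'll go above the charger for a close look.

Call:
{"fn": "play_rows", "kwargs": {
  "steps": [
    [1, -0.2, 0, 0, 0, 0, 1],
    [1, -0.2, 0, 0, 0, 0, 1],
    [1, -0.2, 0, 0, 0, 0, 1],
    [1, -0.2, 0, 0, 0, 0, 1],
    [1, -0.2, 0, 0, 0, 0, 1]
  ]
}}

```text
clock: 1.67
position: [0.5246, 0.126, 0.2313]
tcp_rot: [2.222, 2.221, 0.0]
force: [0.1, 0.6, -0.0]
opening: 0.0852
grip_force: 0.0
```

Call:
{"fn": "play_rows", "kwargs": {
  "steps": [
    [1, -0.2, 0, 0, 0, 0, 1],
    [1, -0.2, 0, 0, 0, 0, 1],
    [1, -0.2, 0, 0, 0, 0, 1],
    [0.8, 0, 0, 0, 0, 0, 1],
    [0, 0, 0, 0, 0, 0, 1]
  ]
}}

```text
clock: 2.08
position: [0.5096, 0.223, 0.231]
tcp_rot: [-2.218, -2.224, -0.001]
force: [0.1, 0.1, -1.0]
opening: 0.0855
grip_force: 0.0
```

```bash
python3 - <<'E'
from h import *
p=camera_params("wrist");im=read_camera("wrist");cv2.imwrite("pics/w1.png",im[:,:,::-1])
np.savez("p1.npz",**p);s=get_state();print(s["position"],s["clock"],p)
for t in ["charger","blue_module_center"]:
    for r in masks_of(t,"wrist")[:3]:print(t,round(r["score"],2),r["box"])
E
```

```text
[0.50968971 0.22141909 0.2309975 ] 2.1333 {'fx': 314.14347481388825, 'fy': 314.14347481388825, 'cx': 319.1452573212723, 'cy': 201.01006380527946, 'position': array([0.50784324, 0.30294732, 0.37427561]), 'orientation': array([2.82751018e+00, 4.34474439e-03, 1.57300028e-03])}
charger 0.8 [271.5, 135.2, 369.4, 204.4]
blue_module_center 0.64 [274.1, 237.1, 333.0, 306.0]
blue_module_center 0.6 [294.1, 152.7, 352.7, 201.3]
```

View pics/w1.png

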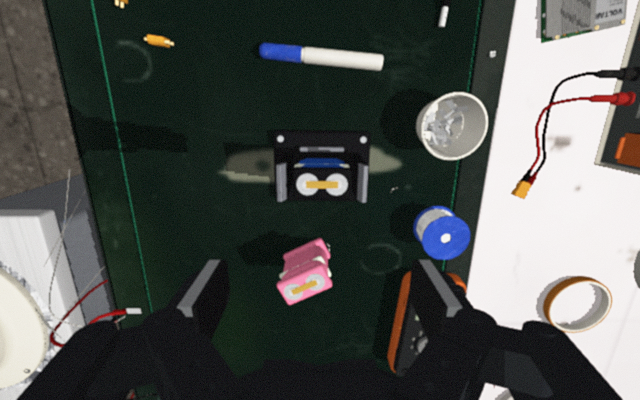

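The wrist view shows the charger with the blue module, its top at (322,184), square to the image. The pink module's top is at (305,290), the cup at (452,125) and the pen at (320,55).

```bash
python3 - <<'E'
from h import *
p=dict(np.load("p1.npz"))
f=lambda n,uv,z:print(n,onplane(uv,p,z).round(4))
f("cellL",(306.5,184),.088);f("cellR",(337.5,184),.088);f("top",(322,184.5),.088)
f("screwL",(280,139),.012);f("screwR",(363.5,139),.012);f("wallL",(281.5,183),.088);f("wallR",(362.5,183),.088)
f("pink top",(305,289),.076);f("spool",(446,239),.038)
q=dict(fx=p["fx"],fy=p["fy"],cx=p["cx"],cy=p["cy"],position=np.array([.54848549,.0800953,.37455]),orientation=np.array([2.826815,.00018,.00128]))
g=lambda n,uv,z:print(n,onplane(uv,q,z).round(4))
g("pink top0",(256,64),.076);g("tA",(239,273),.012);g("tB",(315,260),.012);g("tC",(327,319),.012);g("otop",(277,342),.088);g("meter",(371,225),.04);g("meter",(382,95),.04)
# zoom both crops for corner picking
i0=cv2.imread("pics/w0.png")[250:370,220:345];i1=cv2.imread("pics/w1.png")[120:215,260:385]
a=cv2.resize(i0,None,fx=4,fy=4,interpolation=3);cv2.imwrite("pics/z.png",a)
b=cv2.resize(i1,None,fx=4,fy=4,interpolation=3);cv2.imwrite("pics/z1.png",b)
E
```

```text
cellL [0.4964 0.2268 0.088 ]
cellR [0.5255 0.2268 0.088 ]
top [0.511  0.2263 0.088 ]
screwL [0.4636 0.2594 0.012 ]
screwR [0.5587 0.2597 0.012 ]
wallL [0.4728 0.2277 0.088 ]
wallR [0.549  0.2279 0.088 ]
pink top [0.4931 0.1044 0.076 ]
spool [0.6572 0.1473 0.038 ]
pink top0 [0.4935 0.109  0.076 ]
tA [ 0.4438 -0.1372  0.012 ]
tB [ 0.5435 -0.1182  0.012 ]
tC [ 0.5597 -0.2095  0.012 ]
otop [ 0.5015 -0.1798  0.088 ]
meter [ 0.6084 -0.0578  0.04  ]
meter [0.6122 0.0837 0.04  ]
```

View pics/z1.png

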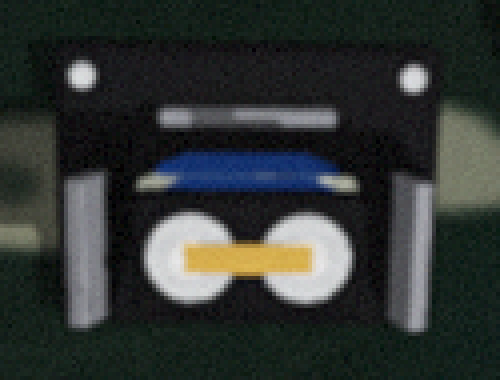

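Call:
{"fn": "play_rows", "kwargs": {
  "steps": [
    [0.18, 0.05, 0.3, 0, 0, -0.0385, 1],
    [0, 0, 0.3, 0, 0, -0.0385, 1],
    [0, 0, 0.3, 0, 0, -0.0385, 1],
    [0, 0, 0.3, 0, 0, -0.0385, 1],
    [0, 0, 0.3, 0, 0, -0.0385, 1]
  ]
}}

```text
clock: 2.65
position: [0.5115, 0.2232, 0.1936]
tcp_rot: [1.453, 2.785, -0.0]
force: [-0.6, -0.8, -0.6]
opening: 0.0854
grip_force: 0.0
```

Call:
{"fn": "play_rows", "kwargs": {
  "steps": [
    [0, 0, 0.3, 0, 0, -0.0385, 1],
    [0, 0, 0.3, 0, 0, -0.0385, 1],
    [0, 0, 0.3, 0, 0, -0.0385, 1],
    [0, 0, 0.3, 0, 0, -0.0385, 1],
    [0, 0, 0.3, 0, 0, -0.0385, 1]
  ]
}}

```text
clock: 3.07
position: [0.5115, 0.2232, 0.1561]
tcp_rot: [0.558, 3.091, -0.0]
force: [0.7, -0.3, 0.5]
opening: 0.0852
grip_force: 0.0
```

Call:
{"fn": "play_rows", "kwargs": {
  "steps": [
    [0, 0, 0.3, 0, 0, -0.0385, 1],
    [0, 0, 0.3, 0, 0, -0.0385, 1],
    [0, 0, 0.3, 0, 0, -0.0385, 1],
    [0, 0, 0, 0, 0, 0, 1],
    [0, 0, 0, 0, 0, 0, 1]
  ]
}}

```text
clock: 3.48
position: [0.5113, 0.2235, 0.1337]
tcp_rot: [-0.006, -3.141, 0.001]
force: [-0.7, -0.8, 0.9]
opening: 0.0856
grip_force: 0.0
```

```bash
python3 - <<'E'
from h import *
s=get_state();print(s["position"],s["q"],R.from_rotvec(s["tcp_rot"]).as_matrix().round(3))
p=camera_params("wrist");im=read_camera("wrist");cv2.imwrite("pics/w2.png",im[:,:,::-1]);np.savez("p2.npz",**p)
print("module top ctr",proj([.511,.226,.088],p),proj(s["position"],p))
for r in masks_of("blue_module_center","wrist")[:2]:print(round(r["score"],2),r["box"])
E
```

```text
[0.51125613 0.22345995 0.13373557] [ 4.12116176e-01  9.15092545e-02 -7.39972429e-03  1.47249420e+00
 -1.13756403e-04  4.15621812e-01] [[-1.     0.004 -0.001]
 [ 0.004  1.    -0.   ]
 [ 0.001 -0.    -1.   ]]
module top ctr [321.85776314 228.58582311] [317.51934638 264.04210601]
0.91 [302.1, 173.5, 347.7, 267.1]
0.65 [106.8, 137.8, 219.7, 236.1]
```

View pics/w2.png

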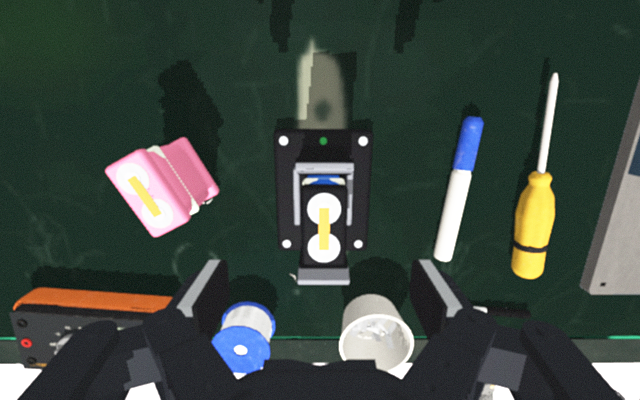

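The module's top is at (323,228) and the dock is square between its screws (284–362), as predicted to within 1 mm. Now descend and grip.

Call:
{"fn": "play_rows", "kwargs": {
  "steps": [
    [0, 0.13, 0.6, 0, 0, 0, 1],
    [0, 0, 0.8, 0, 0, 0, 1],
    [0, 0, 0.8, 0, 0, 0, 1],
    [0, 0, 0.8, 0, 0, 0, 1],
    [0, 0, 0.65, 0, 0, 0, 1]
  ]
}}

```text
clock: 4.0
position: [0.5113, 0.2275, 0.0418]
tcp_rot: [0.003, 3.141, -0.0]
force: [0.8, -0.1, 0.6]
opening: 0.0855
grip_force: 0.0
```

Call:
{"fn": "play_rows", "kwargs": {
  "steps": [
    [0, 0, 0, 0, 0, 0, 0],
    [0, 0, 0, 0, 0, 0, 0],
    [0, 0, 0, 0, 0, 0, 0],
    [0, 0, 0, 0, 0, 0, 0],
    [0, 0, 0, 0, 0, 0, 0]
  ],
  "grip_force": 60
}}

```text
clock: 4.42
position: [0.5121, 0.228, 0.0442]
tcp_rot: [-0.002, 3.139, 0.001]
force: [-0.0, -1.2, 3.4]
opening: 0.0295
grip_force: 59.1
```

Call:
{"fn": "play_rows", "kwargs": {
  "steps": [
    [0, 0, 0, 0, 0, 0, 0],
    [0, 0, 0, 0, 0, 0, 0],
    [0, 0, 0, 0, 0, 0, 0],
    [0, 0, 0, 0, 0, 0, 0]
  ]
}}

```text
clock: 4.75
position: [0.5121, 0.228, 0.0442]
tcp_rot: [-0.002, 3.139, 0.001]
force: [-0.3, -1.7, 6.8]
opening: 0.0296
grip_force: 59.6
```

Call:
{"fn": "play_rows", "kwargs": {
  "steps": [
    [0, 0, -0.5, 0, 0, 0, 0],
    [0, 0, -1, 0, 0, 0, 0],
    [0, 0, -1, 0, 0, 0, 0],
    [0, 0, -1, 0, 0, 0, 0],
    [0, 0, -0.6, 0, 0, 0, 0]
  ]
}}

```text
clock: 5.17
position: [0.5117, 0.228, 0.1486]
tcp_rot: [-0.002, 3.139, 0.002]
force: [0.2, 0.9, -1.9]
opening: 0.0293
grip_force: 59.6
```

Call:
{"fn": "play_rows", "kwargs": {
  "steps": [
    [-0.11, -0.5, 0, 0, 0, 0, 0],
    [-0.11, -1, 0, 0, 0, 0, 0],
    [-0.11, -1, 0, 0, 0, 0, 0],
    [-0.11, -1, 0, 0, 0, 0, 0],
    [-0.11, -1, 0, 0, 0, 0, 0]
  ]
}}

```text
clock: 5.58
position: [0.5247, 0.1135, 0.1444]
tcp_rot: [0.003, -3.14, 0.001]
force: [0.2, 1.0, -1.9]
opening: 0.0293
grip_force: 59.9
```

Call:
{"fn": "play_rows", "kwargs": {
  "steps": [
    [-0.11, -1, 0, 0, 0, 0, 0],
    [-0.11, -1, 0, 0, 0, 0, 0],
    [-0.11, -1, 0, 0, 0, 0, 0],
    [-0.11, -1, 0, 0, 0, 0, 0],
    [-0.11, -0.9, 0, 0, 0, 0, 0]
  ]
}}

```text
clock: 6.0
position: [0.5384, -0.0093, 0.1444]
tcp_rot: [0.002, -3.14, 0.0]
force: [0.9, 0.4, -2.3]
opening: 0.0296
grip_force: 59.9
```

Call:
{"fn": "play_rows", "kwargs": {
  "steps": [
    [0, -0.5, 0, 0, 0, 0, 0],
    [0, 0, 0, 0, 0, 0, 0],
    [0, 0, 0, 0, 0, 0, 0]
  ]
}}

```text
clock: 6.25
position: [0.5387, -0.0203, 0.1446]
tcp_rot: [-0.0, -3.141, -0.001]
force: [0.1, -0.4, -1.9]
opening: 0.0294
grip_force: 59.8
```

Call:
{"fn": "play_rows", "kwargs": {
  "steps": [
    [0, 0, 0.6, 0, 0, 0, 0],
    [0, 0, 0.9, 0, 0, 0, 0],
    [0, 0, 0.9, 0, 0, 0, 0],
    [0, 0, 0.9, 0, 0, 0, 0],
    [0, 0, 0.6, 0, 0, 0, 0]
  ]
}}

```text
clock: 6.67
position: [0.538, -0.0186, 0.0451]
tcp_rot: [0.005, -3.139, -0.001]
force: [0.4, 0.5, -3.1]
opening: 0.0293
grip_force: 60.0
```

Call:
{"fn": "play_rows", "kwargs": {
  "steps": [
    [0, 0, 0.25, 0, 0, 0, 0],
    [0, 0, 0.15, 0, 0, 0, 0],
    [0, 0, 0.08, 0, 0, 0, 0],
    [0, 0, 0.06, 0, 0, 0, 0],
    [0, 0, 0, 0, 0, 0, 0]
  ]
}}

```text
clock: 7.08
position: [0.5396, -0.0196, 0.0348]
tcp_rot: [-0.003, 3.14, 0.0]
force: [-0.0, 0.7, -3.8]
opening: 0.0296
grip_force: 59.9
```

Call:
{"fn": "play_rows", "kwargs": {
  "steps": [
    [0, 0, 0.04, 0, 0, 0, 0],
    [0, 0, 0.03, 0, 0, 0, 0],
    [0, 0, 0, 0, 0, 0, 0]
  ]
}}

```text
clock: 7.33
position: [0.5393, -0.0197, 0.0325]
tcp_rot: [-0.002, 3.141, 0.0]
force: [0.2, 0.6, -2.4]
opening: 0.0291
grip_force: 59.9
```

Call:
{"fn": "play_rows", "kwargs": {
  "steps": [
    [0, 0, 0.03, 0, 0, 0, 0],
    [0, 0, 0.02, 0, 0, 0, 0],
    [0, 0, 0, 0, 0, 0, 0]
  ]
}}

```text
clock: 7.58
position: [0.5393, -0.0198, 0.0322]
tcp_rot: [-0.002, 3.141, -0.0]
force: [-2.8, -0.7, 5.8]
opening: 0.0292
grip_force: 61.0
```

Call:
{"fn": "play_rows", "kwargs": {
  "steps": [
    [0, 0, 0, 0, 0, 0, 0.6],
    [0, 0, 0, 0, 0, 0, 0.8],
    [0, 0, 0, 0, 0, 0, 0.8],
    [0, 0, 0, 0, 0, 0, 0.8],
    [0, 0, -0.3, 0, 0, 0, 0.8]
  ]
}}

```text
clock: 8.0
position: [0.5383, -0.0197, 0.0374]
tcp_rot: [0.003, -3.139, -0.0]
force: [-0.5, -0.7, -0.3]
opening: 0.0688
grip_force: 0.0
```

Call:
{"fn": "play_rows", "kwargs": {
  "steps": [
    [0, 0, -0.8, 0, 0, 0, 0.8],
    [0, 0, -1, 0, 0, 0, 0.8],
    [0, 0, -1, 0, 0, 0, 0.8],
    [0, 0, -1, 0, 0, 0, 1],
    [0.2, -0.5, -0.8, 0, 0, 0, 1]
  ]
}}

```text
clock: 8.42
position: [0.5348, -0.0312, 0.156]
tcp_rot: [-0.005, 3.14, 0.001]
force: [0.5, -0.2, 0.2]
opening: 0.0852
grip_force: 0.0
```

Call:
{"fn": "play_rows", "kwargs": {
  "steps": [
    [0.25, -1, -0.7, 0, 0, 0, 1],
    [0.25, -1, -0.7, 0, 0, 0, 1],
    [0.25, -1, -0.4, 0, 0, 0, 1],
    [0.25, -1, 0, 0, 0, 0, 1],
    [0.25, -1, 0, 0, 0, 0, 1]
  ]
}}

```text
clock: 8.83
position: [0.5031, -0.1584, 0.2002]
tcp_rot: [-0.003, 3.139, -0.001]
force: [1.1, -0.1, 0.0]
opening: 0.0852
grip_force: 0.0
```

Call:
{"fn": "play_rows", "kwargs": {
  "steps": [
    [0, -0.8, 0, 0, 0, 0.03, 1],
    [0, 0, 0, 0, 0, 0.0385, 1],
    [0, 0, 0, 0, 0, 0.0385, 1],
    [0, 0, 0, 0, 0, 0.0385, 1],
    [0, 0, 0, 0, 0, 0.0385, 1]
  ]
}}

```text
clock: 9.25
position: [0.503, -0.1775, 0.1991]
tcp_rot: [0.903, 3.009, -0.0]
force: [-1.1, 0.6, -0.3]
opening: 0.0855
grip_force: 0.0
```

Call:
{"fn": "play_rows", "kwargs": {
  "steps": [
    [0, 0, 0, 0, 0, 0.0385, 1],
    [0, 0, 0, 0, 0, 0.0385, 1],
    [0, 0, 0, 0, 0, 0.0385, 1],
    [0, 0, 0, 0, 0, 0.0385, 1],
    [0, 0, 0, 0, 0, 0.0385, 1]
  ]
}}

```text
clock: 9.67
position: [0.5031, -0.1773, 0.1991]
tcp_rot: [1.757, 2.604, 0.0]
force: [0.6, 0.0, -0.5]
opening: 0.0857
grip_force: 0.0
```

Call:
{"fn": "play_rows", "kwargs": {
  "steps": [
    [0, 0, 0, 0, 0, 0.0265, 1],
    [0, 0, 0, 0, 0, 0, 1],
    [0, 0, 0, 0, 0, 0, 1],
    [0, 0, 0, 0, 0, 0, 1]
  ]
}}

```text
clock: 10.0
position: [0.5031, -0.1773, 0.1988]
tcp_rot: [1.853, 2.537, 0.0]
force: [-0.2, 0.8, 0.7]
opening: 0.0855
grip_force: 0.0
```

```bash
python3 - <<'E'
from h import *
s=get_state();print(s["position"],s["q"],R.from_rotvec(s["tcp_rot"]).as_matrix().round(3))
p=camera_params("wrist");im=read_camera("wrist");cv2.imwrite("pics/w3.png",im[:,:,::-1]);np.savez("p3.npz",**p)
print("pred",proj([.502,-.1735,.088],p),proj([.539,-.02,.076],p))
for r in masks_of("orange_module_center","wrist")[:2]:print(round(r["score"],2),r["box"])
E
```

```text
[ 0.50311355 -0.17727251  0.19878625] [-3.38767140e-01  3.70233056e-02  6.05106110e-02  1.59411566e+00
 -9.06443685e-07  9.22847213e-01] [[-0.304  0.953  0.   ]
 [ 0.953  0.304 -0.   ]
 [-0.     0.    -1.   ]]
pred [320.3761509  194.00430389] [430.16815296  16.55290986]
0.95 [278.2, 168.7, 352.7, 213.3]
```

View pics/w3.png

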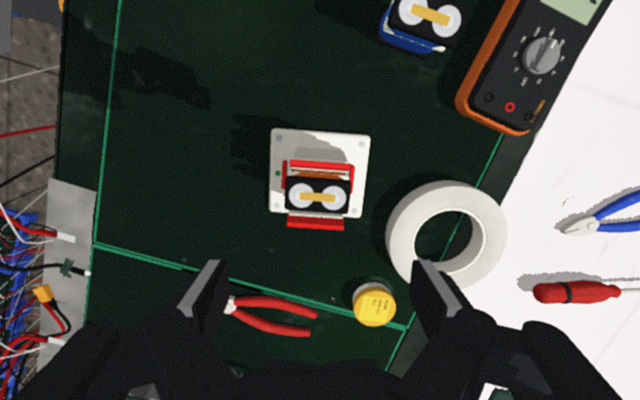

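Orange's top is at (317,197), plate corners are near (271,128), (370,131), (364,216) and (268,213), and blue stands upright at (428,20).

```bash
python3 - <<'E'
from h import *
p=dict(np.load("p3.npz"))
C=[onplane(u,p,.012)[:2] for u in [(271,128),(370,131),(365,217),(268,213)]]
a=lambda d:np.degrees(np.arctan2(d[1],d[0])).round(1)
print(np.round(C,4),a(C[1]-C[0]),a(C[2]-C[3]),a(C[0]-C[3])-90,a(C[1]-C[2])-90,np.mean(C,0))
c=[onplane(u,p,.088)[:2] for u in [(299,196),(336.5,197)]];print(np.round(c,4),a(c[1]-c[0]),np.mean(c,0))
w=[onplane(u,p,.088)[:2] for u in [(319,166),(316,224)]];print("walls",np.round(w,4),a(w[0]-w[1])-90,np.mean(w,0))
im=cv2.imread("pics/w3.png")[115:235,255:385];cv2.imwrite("pics/z3.png",cv2.resize(im,None,fx=5,fy=5,interpolation=3))
E
```

```text
[[ 0.4394 -0.1432]
 [ 0.5373 -0.1151]
 [ 0.5653 -0.2056]
 [ 0.4603 -0.2342]] 16.0 15.2 13.0 17.200000000000003 [ 0.50057781 -0.17454673]
[[ 0.4853 -0.1807]
 [ 0.5158 -0.1719]] 16.1 [ 0.50056519 -0.17627507]
walls [[ 0.4936 -0.151 ]
 [ 0.5067 -0.2006]] 14.799999999999997 [ 0.50014902 -0.17581936]
```

View pics/z3.png

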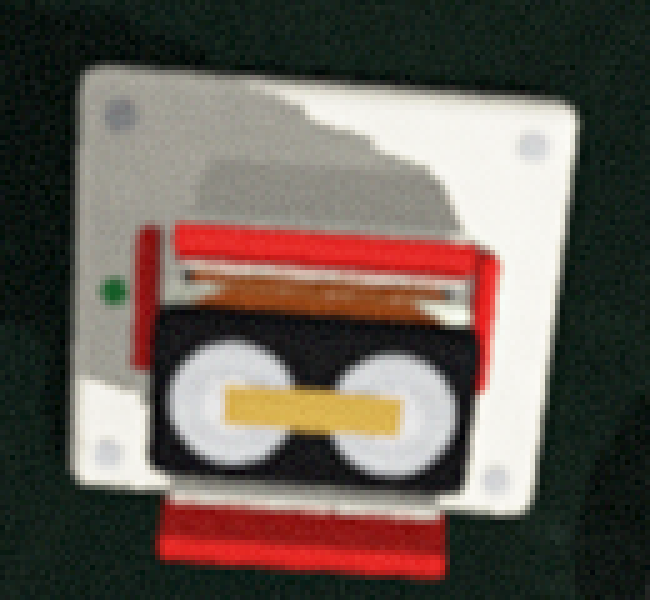

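```bash
python3 - <<'E'
from h import *
p=dict(np.load("p3.npz"))
g=lambda L,z:[onplane((x/5+254.6,y/5+114.6),p,z)[:2] for x,y in L]
a=lambda d:np.degrees(np.arctan2(d[1],d[0])).round(1)
C=g([(120,115),(533,147),(497,480),(108,453)],.012);print(np.round(C,4),a(C[1]-C[0]),a(C[2]-C[3]),a(C[0]-C[3])-90,a(C[1]-C[2])-90,np.mean(C,0))
c=g([(228,403),(393,417)],.088);print(a(c[1]-c[0]),np.mean(c,0))
c=g([(175,240),(475,260)],.088);print("wall+y",a(c[1]-c[0]),np.mean(c,0))
c=g([(160,560),(445,575)],.088);print("wall-y",a(c[1]-c[0]),np.mean(c,0))
E
```

```text
[[ 0.4494 -0.1503]
 [ 0.5332 -0.1304]
 [ 0.551  -0.2022]
 [ 0.4666 -0.2225]] 13.3 13.5 13.400000000000006 13.900000000000006 [ 0.50005682 -0.17633299]
12.6 [ 0.49975696 -0.17662807]
wall+y 13.9 [ 0.49374886 -0.14971993]
wall-y 14.5 [ 0.50716881 -0.20456323]
```

Call:
{"fn": "play_rows", "kwargs": {
  "steps": [
    [0.07, -0.11, 0.6, 0, 0, 0.0233, 1],
    [0, 0, 1, 0, 0, 0, 1],
    [0, 0, 1, 0, 0, 0, 1],
    [0, 0, 0, 0, 0, 0, 1],
    [0, 0, 0, 0, 0, 0, 1]
  ]
}}

```text
clock: 10.52
position: [0.4992, -0.1762, 0.133]
tcp_rot: [-1.946, -2.464, 0.001]
force: [0.8, 0.2, 0.3]
opening: 0.0855
grip_force: 0.0
```

```bash
python3 - <<'E'
from h import *
s=get_state();m=R.from_rotvec(s["tcp_rot"]).as_matrix();print(s["position"],np.degrees(np.arctan2(m[1,1],m[0,1])))
E
```

```text
[ 0.49923247 -0.17618072  0.13300013] 13.404894227343956
```

Call:
{"fn": "play_rows", "kwargs": {
  "steps": [
    [0, 0, 0.8, 0, 0, 0, 1],
    [0, 0, 1, 0, 0, 0, 1],
    [0, 0, 1, 0, 0, 0, 1],
    [0, 0, 0.75, 0, 0, 0, 1],
    [0, 0, 0, 0, 0, 0, 1]
  ]
}}

```text
clock: 10.93
position: [0.4989, -0.1761, 0.0429]
tcp_rot: [-1.945, -2.463, 0.002]
force: [-1.8, -0.3, -0.2]
opening: 0.0854
grip_force: 0.0
```

Call:
{"fn": "play_rows", "kwargs": {
  "steps": [
    [0, 0, 0, 0, 0, 0, 0],
    [0, 0, 0, 0, 0, 0, 0],
    [0, 0, 0, 0, 0, 0, 0],
    [0, 0, 0, 0, 0, 0, 0],
    [0, 0, 0, 0, 0, 0, 0]
  ]
}}

```text
clock: 11.35
position: [0.5014, -0.1769, 0.0475]
tcp_rot: [1.946, 2.462, 0.002]
force: [-0.3, 0.4, 6.2]
opening: 0.0554
grip_force: 64.9
```

Call:
{"fn": "play_rows", "kwargs": {
  "steps": [
    [0, 0, 0, 0, 0, 0, 0],
    [0, 0, 0, 0, 0, 0, 0],
    [0, 0, 0, 0, 0, 0, 0]
  ]
}}

```text
clock: 11.6
position: [0.5014, -0.177, 0.0475]
tcp_rot: [1.946, 2.462, 0.002]
force: [-0.2, 1.0, 6.0]
opening: 0.0555
grip_force: 64.9
```

Call:
{"fn": "play_rows", "kwargs": {
  "steps": [
    [0, 0, -0.5, 0, 0, 0, 0],
    [0, 0, -1, 0, 0, 0, 0],
    [0, 0, -1, 0, 0, 0, 0],
    [0, 0, -1, 0, 0, 0, 0],
    [0, 0, -0.8, 0, 0, 0, 0]
  ]
}}

```text
clock: 12.02
position: [0.5002, -0.1765, 0.1558]
tcp_rot: [1.947, 2.463, 0.001]
force: [-0.3, -0.3, -3.8]
opening: 0.0554
grip_force: 64.3
```

Call:
{"fn": "play_rows", "kwargs": {
  "steps": [
    [0, 0, 0, 0, 0, 0.025, 0],
    [0, 0, 0, 0, 0, 0.03, 0],
    [0, 0, 0, 0, 0, 0.0195, 0],
    [0.5, -0.2, 0, 0, 0, 0, 0],
    [0.9, -0.4, 0, 0, 0, 0, 0]
  ]
}}

```text
clock: 12.43
position: [0.4852, -0.1419, 0.153]
tcp_rot: [2.223, 2.219, 0.0]
force: [0.5, 0.7, -3.5]
opening: 0.0553
grip_force: 64.5
```

Call:
{"fn": "play_rows", "kwargs": {
  "steps": [
    [0.9, -0.4, 0, 0, 0, 0, 0],
    [0.9, -0.4, 0, 0, 0, 0, 0],
    [0.9, -0.4, 0, 0, 0, 0, 0],
    [0.9, -0.4, 0, 0, 0, 0, 0],
    [0.9, -0.2, 0, 0, 0, 0, 0]
  ]
}}

```text
clock: 12.85
position: [0.4386, -0.0274, 0.1534]
tcp_rot: [2.22, 2.222, 0.001]
force: [0.9, 0.7, -2.7]
opening: 0.0553
grip_force: 64.6
```

Call:
{"fn": "play_rows", "kwargs": {
  "steps": [
    [0.35, 0, 0, 0, 0, 0, 0],
    [0, 0, 0, 0, 0, 0, 0],
    [0, 0, 0, 0, 0, 0, 0]
  ]
}}

```text
clock: 13.1
position: [0.4402, -0.0198, 0.1529]
tcp_rot: [2.219, 2.222, 0.001]
force: [-0.4, -0.4, -3.1]
opening: 0.0551
grip_force: 64.6
```

Call:
{"fn": "play_rows", "kwargs": {
  "steps": [
    [0, 0, 0.6, 0, 0, 0, 0],
    [0, 0, 0.9, 0, 0, 0, 0],
    [0, 0, 0.9, 0, 0, 0, 0],
    [0, 0, 0.9, 0, 0, 0, 0],
    [0, 0, 0.7, 0, 0, 0, 0]
  ]
}}

```text
clock: 13.52
position: [0.4397, -0.0211, 0.0507]
tcp_rot: [-2.223, -2.219, 0.002]
force: [-0.1, 0.2, -3.1]
opening: 0.0551
grip_force: 64.6
```

Call:
{"fn": "play_rows", "kwargs": {
  "steps": [
    [0, 0, 0.3, 0, 0, 0, 0],
    [0, 0, 0.15, 0, 0, 0, 0],
    [0, 0, 0.1, 0, 0, 0, 0],
    [0, 0, 0.05, 0, 0, 0, 0],
    [0, 0, 0, 0, 0, 0, 0]
  ]
}}

```text
clock: 13.93
position: [0.4407, -0.0203, 0.0381]
tcp_rot: [2.222, 2.22, 0.001]
force: [0.2, -0.1, -2.8]
opening: 0.0555
grip_force: 64.5
```

Call:
{"fn": "play_rows", "kwargs": {
  "steps": [
    [0, 0, 0.04, 0, 0, 0, 0],
    [0, 0, 0.03, 0, 0, 0, 0],
    [0, 0, 0, 0, 0, 0, 0]
  ]
}}

```text
clock: 14.18
position: [0.4403, -0.0201, 0.0358]
tcp_rot: [2.222, 2.22, 0.001]
force: [0.5, -0.5, -2.9]
opening: 0.0553
grip_force: 64.5
```

Call:
{"fn": "play_rows", "kwargs": {
  "steps": [
    [0, 0, 0.03, 0, 0, 0, 0],
    [0, 0, 0.02, 0, 0, 0, 0],
    [0, 0, 0, 0, 0, 0, 0]
  ]
}}

```text
clock: 14.43
position: [0.4403, -0.0201, 0.0355]
tcp_rot: [2.222, 2.22, 0.001]
force: [-4.0, 0.5, 7.7]
opening: 0.0554
grip_force: 65.7
```

Call:
{"fn": "play_rows", "kwargs": {
  "steps": [
    [0, 0, 0, 0, 0, 0, 0.8],
    [0, 0, 0, 0, 0, 0, 0.9],
    [0, 0, 0, 0, 0, 0, 0.9],
    [0, 0, -0.2, 0, 0, 0, 0.9],
    [0, 0, -0.6, 0, 0, 0, 0.9]
  ]
}}

```text
clock: 14.85
position: [0.4389, -0.0201, 0.053]
tcp_rot: [-2.221, -2.219, 0.003]
force: [0.0, 0.3, -0.5]
opening: 0.0771
grip_force: 0.0
```

Call:
{"fn": "play_rows", "kwargs": {
  "steps": [
    [0, 0, -1, 0, 0, 0, 0.9],
    [0, 0, -1, 0, 0, 0, 0.9],
    [0, 0, -1, 0, 0, 0, 0.9],
    [0, 0, -0.7, 0, 0, -0.0385, 1],
    [0, 0, 0, 0, 0, -0.0385, 1]
  ]
}}

```text
clock: 15.27
position: [0.4417, -0.0202, 0.1511]
tcp_rot: [1.929, 2.474, 0.005]
force: [0.5, 0.1, -0.8]
opening: 0.0855
grip_force: 0.0
```

Call:
{"fn": "play_rows", "kwargs": {
  "steps": [
    [0, 0, 0, 0, 0, -0.0385, 1],
    [0, 0, 0, 0, 0, -0.0385, 1],
    [0, 0, 0, 0, 0, -0.0385, 1],
    [0, 0, 0, 0, 0, -0.0385, 1],
    [0, 0, 0, 0, 0, -0.0385, 1]
  ]
}}

```text
clock: 15.68
position: [0.4402, -0.0201, 0.1472]
tcp_rot: [1.105, 2.94, 0.0]
force: [1.1, -0.2, -0.0]
opening: 0.0856
grip_force: 0.0
```

Call:
{"fn": "play_rows", "kwargs": {
  "steps": [
    [0, 0, 0, 0, 0, -0.0385, 1],
    [0, 0, 0, 0, 0, -0.0385, 1],
    [0, 0, 0, 0, 0, -0.0385, 1],
    [0, 0, 0, 0, 0, -0.0385, 1],
    [0, 0, 0, 0, 0, -0.0385, 1]
  ]
}}

```text
clock: 16.1
position: [0.4402, -0.0201, 0.1471]
tcp_rot: [0.18, 3.136, -0.0]
force: [-0.2, -0.5, 1.0]
opening: 0.0854
grip_force: 0.0
```

Call:
{"fn": "play_rows", "kwargs": {
  "steps": [
    [0, 0, 0, 0, 0, -0.0385, 1],
    [0, 0, 0, 0, 0, 0, 1],
    [0, 0, 0, 0, 0, 0, 1]
  ]
}}

```text
clock: 16.35
position: [0.4402, -0.0201, 0.147]
tcp_rot: [0.005, 3.141, -0.0]
force: [0.0, 0.0, -0.3]
opening: 0.0856
grip_force: 0.0
```

```bash
python3 - <<'E'
from h import *
s=get_state();m=R.from_rotvec(s["tcp_rot"]).as_matrix();print(s["position"],np.degrees(np.arctan2(m[1,1],m[0,1])))
p=camera_params("wrist");im=read_camera("wrist");cv2.imwrite("pics/w4.png",im[:,:,::-1]);np.savez("p4.npz",**p)
print("pred orange",proj([.44,-.02,.076],p),proj([.539,-.02,.076],p))
E
```

```text
[ 0.44015704 -0.02012685  0.14703669] 89.81715923601985
pred orange [318.27234023 215.02221133] [318.72429599 327.39492878]
```

View pics/w4.png

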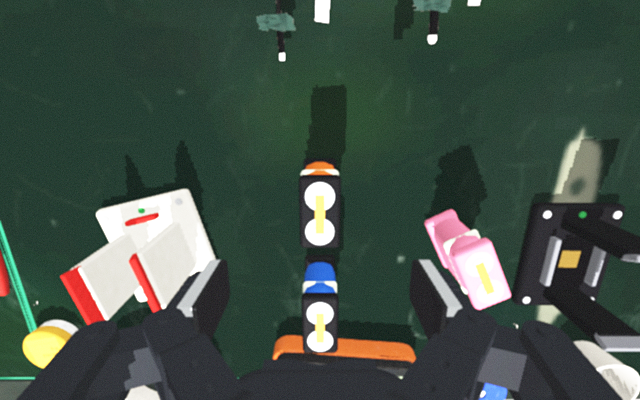

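Both modules stand upright, orange at (320,214) and blue at (320,326), and both docks are empty. Gripping orange across its 30 mm.

Call:
{"fn": "play_rows", "kwargs": {
  "steps": [
    [0, 0.04, 0.6, 0, 0, 0, 1],
    [0, 0, 1, 0, 0, 0, 1],
    [0, 0, 1, 0, 0, 0, 1],
    [0, 0, 1, 0, 0, 0, 1],
    [0, 0, 1, 0, 0, 0, 1]
  ]
}}

```text
clock: 16.82
position: [0.4401, -0.0191, 0.0309]
tcp_rot: [0.005, 3.141, 0.0]
force: [-0.5, -0.3, -0.2]
opening: 0.0854
grip_force: 0.0
```

Call:
{"fn": "play_rows", "kwargs": {
  "steps": [
    [0, 0, 0, 0, 0, 0, 1],
    [0, 0, 0, 0, 0, 0, 0],
    [0, 0, 0, 0, 0, 0, 0],
    [0, 0, 0, 0, 0, 0, 0],
    [0, 0, 0, 0, 0, 0, 0]
  ]
}}

```text
clock: 17.23
position: [0.4412, -0.0192, 0.0334]
tcp_rot: [-0.0, 3.139, -0.0]
force: [0.1, 0.1, 0.7]
opening: 0.0385
grip_force: 0.0
```

Call:
{"fn": "play_rows", "kwargs": {
  "steps": [
    [0, 0, 0, 0, 0, 0, 0],
    [0, 0, 0, 0, 0, 0, 0],
    [0, 0, 0, 0, 0, 0, 0],
    [0, 0, 0, 0, 0, 0, 0]
  ]
}}

```text
clock: 17.57
position: [0.441, -0.0191, 0.0332]
tcp_rot: [-0.001, 3.139, -0.0]
force: [-0.7, 0.1, 6.7]
opening: 0.0292
grip_force: 59.2
```

Call:
{"fn": "play_rows", "kwargs": {
  "steps": [
    [0, 0, -0.5, 0, 0, 0, 0],
    [0, 0, -1, 0, 0, 0, 0],
    [0, 0, -1, 0, 0, 0, 0],
    [0, 0, -1, 0, 0, 0, 0],
    [0, 0, -1, 0, 0, 0, 0]
  ]
}}

```text
clock: 17.98
position: [0.4398, -0.0191, 0.1455]
tcp_rot: [0.001, -3.141, -0.0]
force: [0.3, -0.2, -2.9]
opening: 0.0294
grip_force: 59.6
```

Call:
{"fn": "play_rows", "kwargs": {
  "steps": [
    [0, 0, -0.4, 0, 0, 0, 0],
    [0, 0, 0, 0, 0, 0, 0],
    [0, 0, 0, 0, 0, 0, 0]
  ]
}}

```text
clock: 18.23
position: [0.4401, -0.0191, 0.1536]
tcp_rot: [0.001, -3.141, -0.0]
force: [-0.5, 0.1, -2.9]
opening: 0.0296
grip_force: 59.8
```

```bash
python3 - <<'E'
from h import *
print(get_state()["position"])
ref=cv2.imread("pics/w2.png",0)
def ctr(uv,r=6):  # centroid of bright screw
    x,y=uv;w=ref[y-r:y+r+1,x-r:x+r+1].astype(float);w=np.clip(w-120,0,None);Y,X=np.mgrid[-r:r+1,-r:r+1];return x+(w*X).sum()/w.sum(),y+(w*Y).sum()/w.sum()
p=dict(np.load("p2.npz"))
C=np.array([onplane(ctr(u),p,.012)[:2] for u in [(284,141),(362,141),(287,244),(359,244)]]);print(C.round(4),C.mean(0))
a=lambda d:np.degrees(np.arctan2(d[1],d[0]))
print(a(C[2]-C[0]),a(C[3]-C[1]),a(C[1]-C[0])-90,a(C[3]-C[2])-90)
E
```

```text
[ 0.4401371  -0.01911302  0.15360097]
[[0.4634 0.1942]
 [0.4639 0.2606]
 [0.5581 0.1934]
 [0.5585 0.2599]] [0.51097763 0.22703654]
-0.46324651206237855 -0.437939332270098 -0.41904469013795165 -0.35561883498726843
```

Call:
{"fn": "play_rows", "kwargs": {
  "steps": [
    [-0.14, 0.5, 0, 0, 0, 0, 0],
    [-0.3, 1, 0, 0, 0, 0, 0],
    [-0.3, 1, 0, 0, 0, 0, 0],
    [-0.3, 1, 0, 0, 0, 0, 0],
    [-0.3, 1, 0, 0, 0, 0, 0]
  ]
}}

```text
clock: 18.65
position: [0.4729, 0.0944, 0.152]
tcp_rot: [0.0, -3.139, 0.001]
force: [0.6, 0.7, -2.3]
opening: 0.0294
grip_force: 59.8
```

Call:
{"fn": "play_rows", "kwargs": {
  "steps": [
    [-0.3, 1, 0, 0, 0, 0, 0],
    [-0.3, 1, 0, 0, 0, 0, 0],
    [-0.3, 1, 0, 0, 0, 0, 0],
    [-0.3, 1, 0, 0, 0, 0, 0],
    [-0.3, 1, 0, 0, 0, 0, 0]
  ]
}}

```text
clock: 19.07
position: [0.5103, 0.2194, 0.1517]
tcp_rot: [0.001, -3.139, 0.002]
force: [0.4, -0.3, -2.3]
opening: 0.0291
grip_force: 59.8
```

Call:
{"fn": "play_rows", "kwargs": {
  "steps": [
    [0, 0.34, 0, 0, 0, 0, 0],
    [0, 0, 0, 0, 0, 0, 0],
    [0, 0, 0, 0, 0, 0, 0],
    [0, 0, 0, 0, 0, 0, 0]
  ]
}}

```text
clock: 19.4
position: [0.5104, 0.226, 0.1533]
tcp_rot: [0.0, -3.14, 0.001]
force: [-0.2, -1.4, -3.2]
opening: 0.03
grip_force: 60.3
```

```bash
python3 - <<'E'
from h import *
s=get_state();m=R.from_rotvec(s["tcp_rot"]).as_matrix();print(s["position"],np.degrees(np.arctan2(m[1,1],m[0,1])))
p=camera_params("wrist");im=read_camera("wrist");cv2.imwrite("pics/w5.png",im[:,:,::-1]);np.savez("p5.npz",**p)
for X in [(.4635,.1942,.012),(.4639,.2606,.012),(.473,.209,.088),(.473,.245,.088)]:print(proj(X,p))
cv2.imwrite("pics/z5.png",cv2.resize(im[80:320,200:440,::-1],None,fx=2.5,fy=2.5,interpolation=3))
E
```

```text
[0.51042586 0.22600557 0.15333322] 90.01454681556747
[283.06793832 138.6252314 ]
[357.23129429 139.13274756]
[292.96490948 166.32910585]
[346.35565007 166.37695392]
```

View pics/z5.png

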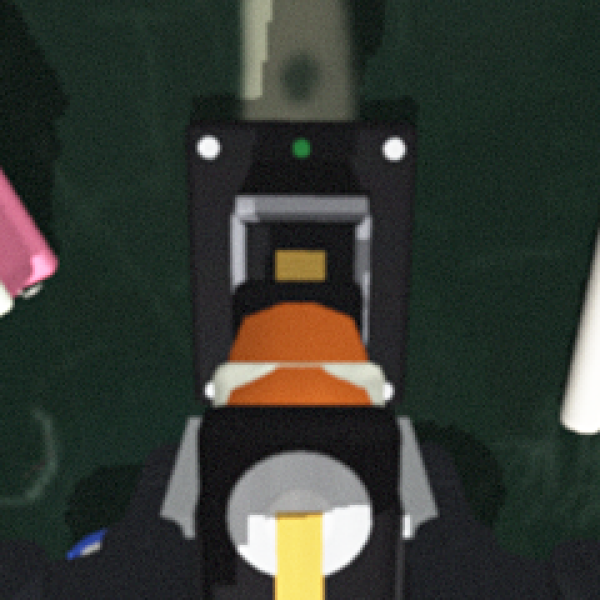

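The module (centre column 300 in the crop) lines up with the dock (LED at 301, screws at 208 and 394). Lowering it.

Call:
{"fn": "play_rows", "kwargs": {
  "steps": [
    [-0.04, 0.04, 0.4, 0, 0, 0, 0],
    [0, 0, 0.5, 0, 0, 0, 0],
    [0, 0, 0.5, 0, 0, 0, 0],
    [0, 0, 0.5, 0, 0, 0, 0],
    [0, 0, 0.5, 0, 0, 0, 0]
  ]
}}

```text
clock: 19.87
position: [0.5115, 0.2275, 0.0923]
tcp_rot: [0.001, -3.141, 0.001]
force: [-0.5, 0.2, -3.5]
opening: 0.0295
grip_force: 60.3
```

Call:
{"fn": "play_rows", "kwargs": {
  "steps": [
    [0, 0, 0.6, 0, 0, 0, 0],
    [0, 0, 0.6, 0, 0, 0, 0],
    [0, 0, 0.3, 0, 0, 0, 0],
    [0, 0, 0.2, 0, 0, 0, 0],
    [0, 0, 0.1, 0, 0, 0, 0]
  ]
}}

```text
clock: 20.28
position: [0.5116, 0.2277, 0.0483]
tcp_rot: [0.001, -3.141, 0.001]
force: [-0.4, 1.0, -3.0]
opening: 0.0295
grip_force: 60.3
```

Call:
{"fn": "play_rows", "kwargs": {
  "steps": [
    [0, 0, 0.03, 0, 0, 0, 0],
    [0, 0, 0, 0, 0, 0, 0]
  ]
}}

```text
clock: 20.45
position: [0.5122, 0.2281, 0.049]
tcp_rot: [-0.001, 3.141, 0.0]
force: [-0.1, -0.1, -3.2]
opening: 0.0294
grip_force: 60.3
```

Call:
{"fn": "play_rows", "kwargs": {
  "steps": [
    [0, 0, 0.08, 0, 0, 0, 0],
    [0, 0, 0.04, 0, 0, 0, 0],
    [0, 0, 0, 0, 0, 0, 0]
  ]
}}

```text
clock: 20.7
position: [0.5121, 0.228, 0.0457]
tcp_rot: [-0.001, 3.141, 0.0]
force: [0.2, 0.2, -2.5]
opening: 0.0296
grip_force: 60.3
```

Call:
{"fn": "play_rows", "kwargs": {
  "steps": [
    [0, 0, 0.03, 0, 0, 0, 0],
    [0, 0, 0.02, 0, 0, 0, 0],
    [0, 0, 0, 0, 0, 0, 0]
  ]
}}

```text
clock: 20.95
position: [0.5121, 0.228, 0.0453]
tcp_rot: [-0.001, 3.141, 0.001]
force: [-3.0, -1.7, 5.3]
opening: 0.0295
grip_force: 61.2
```

Call:
{"fn": "play_rows", "kwargs": {
  "steps": [
    [0, 0, 0, 0, 0, 0, 0.6],
    [0, 0, 0, 0, 0, 0, 0.8],
    [0, 0, 0, 0, 0, 0, 0.8],
    [0, 0, 0, 0, 0, 0, 0.8],
    [0, 0, -0.5, 0, 0, 0, 0.8]
  ]
}}

```text
clock: 21.37
position: [0.5108, 0.2274, 0.0549]
tcp_rot: [0.001, -3.138, 0.002]
force: [-1.0, -0.6, -0.4]
opening: 0.0684
grip_force: 0.0
```

Call:
{"fn": "play_rows", "kwargs": {
  "steps": [
    [0, 0, -1, 0, 0, 0, 0.8],
    [0, 0, -1, 0, 0, 0, 0.8],
    [0, 0, -1, 0, 0, 0, 0.8],
    [0, 0, -1, 0, 0, 0, 0.8],
    [-0.1, -0.6, -0.3, 0, 0, 0, 1]
  ]
}}

```text
clock: 21.78
position: [0.5153, 0.2147, 0.1694]
tcp_rot: [-0.004, 3.137, 0.004]
force: [0.6, -0.1, 0.5]
opening: 0.0782
grip_force: 0.0
```

Call:
{"fn": "play_rows", "kwargs": {
  "steps": [
    [-0.11, -1, 0, 0, 0, 0, 1],
    [-0.11, -1, 0, 0, 0, 0, 1],
    [-0.11, -1, 0, 0, 0, 0, 1],
    [-0.11, -1, 0, 0, 0, 0, 1],
    [-0.11, -1, 0, 0, 0, 0, 1]
  ]
}}

```text
clock: 22.2
position: [0.5283, 0.0868, 0.1654]
tcp_rot: [-0.001, 3.141, 0.0]
force: [-1.2, -0.4, -0.3]
opening: 0.0854
grip_force: 0.0
```

Call:
{"fn": "play_rows", "kwargs": {
  "steps": [
    [-0.11, -1, 0, 0, 0, 0, 1],
    [-0.11, -1, 0, 0, 0, 0, 1],
    [-0.11, -1, 0, 0, 0, 0, 1],
    [-0.11, -1, 0, 0, 0, 0, 1],
    [0, -0.32, 0, 0, 0, 0, 1]
  ]
}}

```text
clock: 22.62
position: [0.5396, -0.0227, 0.1652]
tcp_rot: [0.002, 3.141, -0.001]
force: [0.2, -0.2, -0.3]
opening: 0.0856
grip_force: 0.0
```

Call:
{"fn": "play_rows", "kwargs": {
  "steps": [
    [0, 0, 0, 0, 0, 0.0385, 1],
    [0, 0, 0, 0, 0, 0.0385, 1],
    [0, 0, 0, 0, 0, 0.0385, 1],
    [0, 0, 0, 0, 0, 0.0385, 1],
    [0, 0, 0, 0, 0, 0.0385, 1]
  ]
}}

```text
clock: 23.03
position: [0.5394, -0.0197, 0.1651]
tcp_rot: [0.943, 2.996, 0.0]
force: [-0.1, 0.6, 0.6]
opening: 0.0855
grip_force: 0.0
```

Call:
{"fn": "play_rows", "kwargs": {
  "steps": [
    [0, 0, 0, 0, 0, 0.0385, 1],
    [0, 0, 0, 0, 0, 0.0385, 1],
    [0, 0, 0, 0, 0, 0.0385, 1],
    [0, 0, 0, 0, 0, 0.0385, 1],
    [0, 0, 0, 0, 0, 0.0385, 1]
  ]
}}

```text
clock: 23.45
position: [0.5394, -0.0195, 0.1651]
tcp_rot: [1.792, 2.58, 0.001]
force: [-0.3, 0.1, -0.0]
opening: 0.0852
grip_force: 0.0
```

Call:
{"fn": "play_rows", "kwargs": {
  "steps": [
    [0, 0, 0, 0, 0, 0.0385, 1],
    [0, 0, 0, 0, 0, 0.0385, 1],
    [0, 0, 0, 0, 0, 0.038, 1],
    [0, 0, 0, 0, 0, 0, 1],
    [0, 0, 0, 0, 0, 0, 1]
  ]
}}

```text
clock: 23.87
position: [0.5394, -0.0197, 0.1649]
tcp_rot: [2.216, 2.226, 0.001]
force: [-0.7, 1.1, -0.7]
opening: 0.0853
grip_force: 0.0
```

```bash
python3 - <<'E'
from h import *
s=get_state();m=R.from_rotvec(s["tcp_rot"]).as_matrix();print(s["position"],s["clock"],np.degrees(np.arctan2(m[1,1],m[0,1])))
p=camera_params("wrist");im=read_camera("wrist");cv2.imwrite("pics/w6.png",im[:,:,::-1])
print("pred blue",proj([.539,-.02,.076],p))
for t in ["blue_module_center"]:
    for r in masks_of(t,"wrist")[:2]:print(t,round(r["score"],2),r["box"])
g=im.astype(int);yel=(g[...,0]>150)&(g[...,1]>120)&(g[...,2]<120)
u=proj([.539,-.02,.076],p).astype(int);Y,X=np.nonzero(yel[u[1]-25:u[1]+25,u[0]-40:u[0]+40]);
uv=(X.mean()+u[0]-40,Y.mean()+u[1]-25);print(uv,onplane(uv,p,.076))
E
```

```text
[ 0.53939766 -0.01971149  0.1648506 ] 23.8667 0.2672536014602232
pred blue [320.21230412 206.87698676]
blue_module_center 0.63 [284.8, 170.1, 355.5, 224.1]
blue_module_center 0.61 [202.0, 0.0, 302.1, 70.9]
(np.float64(319.01013513513516), np.float64(206.7668918918919)) [ 0.53805967 -0.01991313  0.076     ]
```

Call:
{"fn": "play_rows", "kwargs": {
  "steps": [
    [0, -0.04, 0.6, 0, 0, 0, 0.9],
    [0, 0, 1, 0, 0, 0, 0.9],
    [0, 0, 1, 0, 0, 0, 0.9],
    [0, 0, 1, 0, 0, 0, 0.9],
    [0, 0, 1, 0, 0, 0, 0.9]
  ]
}}

```text
clock: 24.38
position: [0.5383, -0.02, 0.0484]
tcp_rot: [2.217, 2.225, 0.0]
force: [0.2, 0.1, 1.1]
opening: 0.077
grip_force: 0.0
```

Call:
{"fn": "play_rows", "kwargs": {
  "steps": [
    [0, 0, 0.7, 0, 0, 0, 0.9],
    [0, 0, 0, 0, 0, 0, 0.9],
    [0, 0, 0, 0, 0, 0, 0],
    [0, 0, 0, 0, 0, 0, 0],
    [0, 0, 0, 0, 0, 0, 0]
  ]
}}

```text
clock: 24.8
position: [0.5393, -0.0201, 0.0335]
tcp_rot: [2.219, 2.222, 0.002]
force: [-0.3, -0.6, -1.9]
opening: 0.0556
grip_force: 63.9
```

Call:
{"fn": "play_rows", "kwargs": {
  "steps": [
    [0, 0, 0, 0, 0, 0, 0],
    [0, 0, 0, 0, 0, 0, 0],
    [0, 0, 0, 0, 0, 0, 0],
    [0, 0, 0, 0, 0, 0, 0]
  ]
}}

```text
clock: 25.13
position: [0.5393, -0.0201, 0.0333]
tcp_rot: [2.219, 2.221, 0.003]
force: [-0.6, 0.1, 6.5]
opening: 0.0556
grip_force: 64.8
```

Call:
{"fn": "play_rows", "kwargs": {
  "steps": [
    [0, 0, -0.5, 0, 0, 0, 0],
    [0, 0, -1, 0, 0, 0, 0],
    [0, 0, -1, 0, 0, 0, 0],
    [0, 0, -1, 0, 0, 0, 0],
    [0, 0, -1, 0, 0, 0, 0]
  ]
}}

```text
clock: 25.55
position: [0.538, -0.02, 0.1461]
tcp_rot: [-2.22, -2.222, 0.0]
force: [-0.3, -0.5, -2.8]
opening: 0.0553
grip_force: 64.4
```

Call:
{"fn": "play_rows", "kwargs": {
  "steps": [
    [-0.5, -0.2, -0.4, 0, 0, 0, 0],
    [-1, -0.25, 0, 0, 0, 0, 0],
    [-1, -0.25, 0, 0, 0, 0, 0],
    [-1, -0.25, 0, 0, 0, 0, 0],
    [-1, -0.25, 0, 0, 0, 0, 0]
  ]
}}

```text
clock: 25.97
position: [0.5074, -0.134, 0.1543]
tcp_rot: [-2.22, -2.222, 0.001]
force: [0.4, -0.6, -2.1]
opening: 0.0552
grip_force: 64.5
```

Call:
{"fn": "play_rows", "kwargs": {
  "steps": [
    [-1, -0.25, 0, 0, 0, 0, 0],
    [-0.76, -0.12, 0, 0, 0, 0, 0],
    [0, 0, 0, 0, 0, -0.025, 0],
    [0, 0, 0, 0, 0, -0.03, 0],
    [0, 0, 0, 0, 0, -0.0195, 0]
  ]
}}

```text
clock: 26.38
position: [0.4983, -0.1776, 0.1541]
tcp_rot: [-1.941, -2.469, 0.001]
force: [0.2, 0.4, -2.1]
opening: 0.0554
grip_force: 64.5
```

Call:
{"fn": "play_rows", "kwargs": {
  "steps": [
    [0, 0, 0, 0, 0, 0, 0],
    [0, 0, 0, 0, 0, 0, 0],
    [0, 0, 0, 0, 0, 0, 0]
  ]
}}

```text
clock: 26.63
position: [0.4989, -0.1767, 0.1542]
tcp_rot: [-1.949, -2.464, 0.0]
force: [-0.5, 0.2, -2.2]
opening: 0.0552
grip_force: 64.5
```

```bash
python3 - <<'E'
from h import *
s=get_state();m=R.from_rotvec(s["tcp_rot"]).as_matrix();print(s["position"],np.degrees(np.arctan2(m[1,1],m[0,1])))
d=np.array([.5,-.1765])-s["position"][:2];print("units tool x,y",(m.T@np.r_[d,0])/.025)
E
```

```text
[ 0.49889086 -0.17672131  0.15420346] 13.318041932651504
units tool x,y [-1.60545796e-03  4.52114938e-02 -1.65299598e-05]
```

Call:
{"fn": "play_rows", "kwargs": {
  "steps": [
    [0, 0.04, 0.4, 0, 0, 0, 0],
    [0, 0, 0.5, 0, 0, 0, 0],
    [0, 0, 0.5, 0, 0, 0, 0],
    [0, 0, 0.5, 0, 0, 0, 0],
    [0, 0, 0.5, 0, 0, 0, 0]
  ]
}}

```text
clock: 27.05
position: [0.4997, -0.1761, 0.0922]
tcp_rot: [-1.945, -2.465, 0.001]
force: [-0.7, -0.1, -3.0]
opening: 0.0556
grip_force: 64.5
```

Call:
{"fn": "play_rows", "kwargs": {
  "steps": [
    [0, 0, 0.6, 0, 0, 0, 0],
    [0, 0, 0.6, 0, 0, 0, 0],
    [0, 0, 0.3, 0, 0, 0, 0],
    [0, 0, 0.2, 0, 0, 0, 0],
    [0, 0, 0.1, 0, 0, 0, 0]
  ]
}}

```text
clock: 27.47
position: [0.4998, -0.1762, 0.0483]
tcp_rot: [-1.945, -2.465, 0.001]
force: [0.2, -0.1, -1.0]
opening: 0.0552
grip_force: 64.5
```

Call:
{"fn": "play_rows", "kwargs": {
  "steps": [
    [0, 0, 0.05, 0, 0, 0, 0],
    [0, 0, 0, 0, 0, 0, 0],
    [0, 0, 0, 0, 0, 0, 0]
  ]
}}

```text
clock: 27.72
position: [0.5006, -0.1765, 0.0487]
tcp_rot: [1.945, 2.465, 0.001]
force: [-0.8, 0.1, -3.1]
opening: 0.055
grip_force: 64.5
```

Call:
{"fn": "play_rows", "kwargs": {
  "steps": [
    [0, 0, 0.07, 0, 0, 0, 0],
    [0, 0, 0.04, 0, 0, 0, 0],
    [0, 0, 0, 0, 0, 0, 0]
  ]
}}

```text
clock: 27.97
position: [0.5003, -0.1764, 0.0454]
tcp_rot: [1.946, 2.466, 0.0]
force: [-0.0, 0.9, -3.3]
opening: 0.0552
grip_force: 64.7
```

Call:
{"fn": "play_rows", "kwargs": {
  "steps": [
    [0, 0, 0.03, 0, 0, 0, 0],
    [0, 0, 0.02, 0, 0, 0, 0],
    [0, 0, 0, 0, 0, 0, 0]
  ]
}}

```text
clock: 28.22
position: [0.5004, -0.1764, 0.0453]
tcp_rot: [1.946, 2.465, 0.0]
force: [-2.9, 1.8, 8.1]
opening: 0.0555
grip_force: 65.7
```

Seated. Release, retreat and check both docks.

Call:
{"fn": "play_rows", "kwargs": {
  "steps": [
    [0, 0, 0, 0, 0, 0, 0.8],
    [0, 0, 0, 0, 0, 0, 0.95],
    [0, 0, 0, 0, 0, 0, 0.95],
    [0, 0, -0.2, 0, 0, 0, 0.95],
    [0, 0, -0.8, 0, 0, 0, 0.95]
  ]
}}

```text
clock: 28.63
position: [0.4986, -0.1758, 0.0666]
tcp_rot: [-1.943, -2.463, 0.002]
force: [0.2, 0.2, -0.6]
opening: 0.0811
grip_force: 0.0
```

Call:
{"fn": "play_rows", "kwargs": {
  "steps": [
    [0, 0, -1, 0, 0, 0, 0.95],
    [0, 0, -1, 0, 0, 0, 0.95],
    [0, 0, -1, 0, 0, 0, 0.95],
    [0, 0, -1, 0, 0, 0, 1],
    [0, 0, -1, 0, 0, 0, 1]
  ]
}}

```text
clock: 29.05
position: [0.5001, -0.1763, 0.1957]
tcp_rot: [1.946, 2.466, 0.0]
force: [0.2, 0.5, 0.4]
opening: 0.0855
grip_force: 0.0
```

Call:
{"fn": "play_rows", "kwargs": {
  "steps": [
    [0, 0, -1, 0, 0, 0, 1],
    [0, 0, -0.5, 0, 0, 0, 1],
    [0, 0, 0, 0, 0, 0, 1],
    [0, 0, 0, 0, 0, 0, 1]
  ]
}}

```text
clock: 29.38
position: [0.5005, -0.1765, 0.2318]
tcp_rot: [1.945, 2.465, 0.001]
force: [-0.8, 0.5, -0.7]
opening: 0.0858
grip_force: 0.0
```

```bash
python3 - <<'E'
from h import *
w=read_camera("wrist")[90:290,220:420];s=read_camera("scene")[110:310,230:430];d=read_camera("side")[150:300,230:380]
r=lambda i:cv2.resize(i[:,:,::-1],(400,300) if 0 else (390,390),interpolation=3)
cv2.imwrite("pics/f.png",cv2.resize(np.hstack([r(w),r(s),r(d)]),(798,266),interpolation=cv2.INTER_AREA))
print(get_state()["position"],get_state()["clock"])
E
```

```text
[ 0.49976054 -0.17618404  0.23005785] 29.5333
```

View pics/f.png

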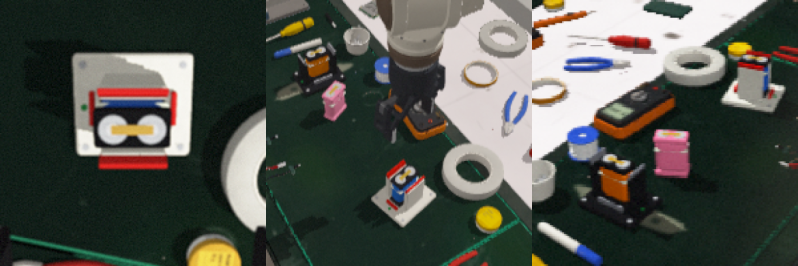

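The final views show blue standing upright in the white tester (wrist crop, 132,128) and orange upright in the black charger (scene crop at 317,65 and side crop at 617,185). The bystanders look undisturbed.

```bash
python3 -c "
from plant import hand_in
print(hand_in())"
```

```text
the job is handed in; nothing more can be done
None
```

The modules have changed places: blue stands upright in the white tester dock and orange upright in the black charging dock, both down on the floor. The job was handed in at about 29.5 s, and the other things on the bench look undisturbed in the final pictures.

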